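# Crank the filler's stroke stop home

## Robot

A 6-joint arm with a two-finger parallel gripper is mounted at the origin on the work surface. World frame = base frame: x ahead of the robot, y to its left, z up, the work surface at z = 0. Lengths are in mm, angles in rad, forces in N, time in s.
With the tool pointing down it reaches from about 350 to 875 mm from the base axis. Payload 4.2 kg.
Tool frame: the origin (TCP) lies on the mounting face of the last link; the fingertips stand 173 mm ahead of it and the grasp point (between the pads) lies grip_point_offset ahead of it (grip_point_offset is the distance from the TCP to the grasp point, in mm); z points along the fingers, y is the line along which they close (so a half turn about z gives the same grasp; the last joint's range is limited). The gripper opens to 85 mm and grips with 20 to 120 N. Pads are 22 mm wide; open, the fingers measure 114 mm over their backs; the gripper's body (76 mm by 85 mm) begins 54 mm behind the grasp point. The pads swing forward as they close: fully open they stand 13 mm farther back than shut.
Start: joints at [-1.037, 0.385, 0.008, 0, -1.194, -0.259], TCP at [169.613, -601.524, 404.712] pointing down, gripper open.
Joint ranges: [-3.14, 3.14], [-1.21, 2.06], [-1.07, 1.41], [-3.16, 2.05], [-2.99, -0.16], [-3.1, 3.1]. Speed limits (rad/s): [2.79, 2.79, 3.14, 3.14, 3.14, 3.14].

## Interface

Orientations are given as a unit quaternion [x, y, z, w].
In Python, from bench import read_state, get_image, job_done, recognise, place_of, grip_point_offset gives the robot as it stands. The module is installed in compiled form; this text tells all that it offers.
- The arm moves only by the tool carry_out, never from a script. Its arguments are lists of equal length, an entry for each row: "slide": the shift along the tool's x, y, z in m, a list of three; "roll": the turn about the tool's z in degrees; "claw": the finger opening in m, from 0 to 0.0854. A call has 1 to 8 rows; each row is the pose to reach, as a shift and turn from the pose commanded when the call began, along the tool's axes at that moment; what a row does not reach only later rows make up. A row lasts 1/8 s, in which the tool goes at most 62.5 mm and 10.7 degrees, less where a joint would pass 70% of its speed; a pose out of reach is approached as far as the arm can. A call with a gripper value outside its range is refused whole. The fingers move at their own pace and stop on an object; the grip force is fixed at half the most. Time passes only in rows, so rows that repeat a pose let the fingers close. It gives the time, the measured TCP pose, the force, the opening and the grip force at its end, in the units of the state.
- read_state(): the state, without advancing time (a new reading comes with each control period).
- get_image(name): name is "side" or "top"; returns a dict with "img" (400x640x3 uint8, red, green, blue), "z_map" (400x640 float32, mm along the optical axis (not along the pixel's ray), 0 where there is no reading), "mtx" (3x3 intrinsics, pixels), "world_from_camera" (4x4, takes a point from camera to world coordinates). Camera axes: x right, y up, looking along -z (the intrinsics and any distortion apply to the point x, -y, -z); pixel columns grow to the right and rows downward; lengths in mm; the calibration is good to about 2 mm. A picture is of the moment at which its call begins.
- job_done(): hands the job in; it is judged then, once.
Trained networks look in a picture, given as the dict that the camera call returned (one of the last four; its "shot" number tells which), for a name from the list of things; names that differ only in an ending like _2 or _b are one class to them, and where a whole thing is asked for, a point or a joint stands for the part that bears it (a point fixed in the world has none). Each returns a list of dicts, best first, with "conf" (0 to 1); they miss things now and then, are a little off and sometimes report something else, mostly with a low value. They report only what shows in the picture. A call takes as long as a camera call. They do not tell look-alikes from the thing itself.
- recognise(picture, thing): "at" ([column, row] in pixels, amid what is visible of it).
- place_of(picture, thing): "at" ([column, row] in pixels: a listed point, or the origin of a listed thing).
The state is a dict: "clock": time; "joints": joint angles; "joint_vel": joint speeds; "joint_efforts": joint torques, N m; "position": TCP position; "ee_rot": TCP orientation; "contact_force": force on the tool from outside, world axes, zero at the start; "wrist_torque": the same for the moment, N m; "gripper_width": finger opening in mm; "grasp_force": force on a finger pad.
Only numpy, scipy, OpenCV 4.12 (cv2) and the standard library are available. Lean on these libraries where they do the work, as an engineer would, in place of code of your own. Each camera call takes 0.05 s, during which the arm holds its last target. There are 200 camera calls.

## Task

Take the loose crank from the bench, fit it gently, without forcing it, all the way down onto the square shaft of the filling machine, and wind it clockwise (seen from above) until the blue stop block is snug against its rubber buffer, but do not crush the buffer. Then let go, leaving the crank sitting on the shaft and everything else on the bench where it is.

Things in the scene. Friction and masses are not known exactly. Their poses are not given: they have to be found in the camera images.
- crank: Loose crank, 0.2 to 0.45 kg, standing on its hub. Steel hub 36 mm square, 50 mm high, with a square socket 16 mm wide, 40 mm deep, open at the underside, parallel to the hub's sides. A flat arm (18 mm wide, its top 49 mm up, 8 mm thick) leads to an upright orange knob 80 mm from the hub's axis. Origin: centre of the hub's underside; x along the arm to the knob, z up.
- crank_hub (a point): Centre of the crank's hub, 25 mm above its underside, on the socket's axis; axes as crank. Take the hub from above by the two sides that run along the arm (closing along the crank's y), with the arm passing between the fingers.
- crank_mouth (a point): Middle of the socket's mouth at the hub's underside.
- crank_knob (a point): Middle of the crank's knob, on its axis, 78 mm above the hub's underside, 80 mm from the hub's axis. The knob is an upright cylinder, 22 mm diameter, 50 mm high (53 to 103 mm above the hub's underside), and spins freely on its pin, so a hand can hold it without turning while the crank goes round.
- filler: The fixed filling machine: a 200 x 520 mm base, top at 70 mm, with gearbox, valve, guide rods and stop on it, none higher than 125 mm except the square shaft. Origin under the middle of its base; x away from the robot (at yaw 0), y along the guide rods towards the buffer, z up.
- shaft_seat (a point): Foot of the upright shaft: centre of the brass shoulder (44 mm diameter) where the hub rests when fully down; axes of the machine. Above it 28 mm of 14 mm square (1 mm play each side in the socket), then a round pilot pin, 8 mm diameter, 10 mm tall. The flats may face any way: their angle is NOT reported; find it by feel or sight. It resists turning with 0.22 N m (3 N at the knob).
- stop_face (a point): Middle of the face of the blue stop block that will meet the buffer. The block is 80 x 30 x 44 mm and slides on the rods along the machine's +y, 20 mm for each clockwise turn of the shaft (seen from above); 1.6 to 2.1 turns are needed.
- buffer_face (a point): Middle of the free face of the black rubber buffer (38 mm diameter, before the red end plate), facing the machine's -y; axes as filler. Once the stop touches, winding stiffens elastically by about 0.7 N m per radian of shaft (8 N at the knob per radian, on top of the 3 N of friction): about 6 to 8 N along the path at the knob is snug, over about 12 N (3 mm of squeeze) crushes it.
- wrench: Steel wrench 150 mm long lying on the bench; leave alone.
- jar_a: White jar, 56 mm diameter, 100 mm high; leave alone.
- jar_b: White jar as jar_a; leave alone.
- jar_c: White jar as jar_a; leave alone.
- clamp: Steel pipe-clamp ring, 64 mm diameter, 14 mm high; leave alone.
- nozzle: Brass nozzle standing on its wide end, 36 mm diameter, 55 mm high; leave alone.
There are look-alikes about, which are no part of the job. What is shaped like the crank but green or red is not meant.

How it is judged:
By the outcome, as a careful person would: the job done as asked, in the order asked, and still so for the second after the job is handed in, with the robot touching nothing.
It also fails if it takes over 72 s, if anything falls off the work surface, if the arm or the gripper's body presses on something with over 40 N, if the wrist force passes 120 N, or if a joint passes its speed limit or range.

## Working session

There is one attempt and no reset: what is moved stays moved. The work goes in short steps, Python scripts to look and compute and a tool call to move; the robot and the scene stay as the last step left them, time stands still between calls to the robot, and variables do not carry over. Pictures are saved under pics/ and viewed, at most 10 in all, crops included, and the job is handed in when it is done.

Besides the shell and the picture viewer there is one more tool, called after "Request:" as name(argument=value, ...), one argument or row to a line, values as JSON. carry_out: Moves the arm, as the interface text tells. Its arguments: {"type":"object","properties":{"slide":{"type":"array"},"roll":{"type":"array"},"claw":{"type":"array"}},"required":["slide","roll","claw"]}

```bash
mkdir -p pics; cat > h.py <<'E'
import numpy as np,cv2
from bench import *
def px2w(p,u,v,z=None,depth=None):
    K=p["mtx"];T=np.array(p["world_from_camera"])
    r=np.array([(u-K[0][2])/K[0][0],-(v-K[1][2])/K[1][1],-1.])
    o=T[:3,3];d=T[:3,:3]@r
    if z is not None: return o+d*((z-o[2])/d[2])
    if depth is None: depth=p["z_map"][int(round(v)),int(round(u))]
    return o+d*depth
def save(p,n,crop=None,s=1):
    im=p["img"][...,::-1]
    if crop: x0,y0,x1,y1=crop; im=im[y0:y1,x0:x1]
    cv2.imwrite("pics/"+n,cv2.resize(im,None,fx=s,fy=s,interpolation=cv2.INTER_CUBIC))
E
python3 - <<'E'
from h import *
s=read_state();print({k:np.round(v,3) for k,v in s.items()},grip_point_offset)
for c in("top","side"):
    p=get_image(c);save(p,c+"0.png");print(c,np.round(p["world_from_camera"],2).tolist(),np.round(p["mtx"],1).tolist())
    for t in["crank","crank_hub","crank_knob","filler","shaft_seat","stop_face","buffer_face"]:
        for r in place_of(p,t)[:4]:
            print(t,np.round(r["at"],1),round(r["conf"],2),np.round(px2w(p,*r["at"])))
E
```

```text
{'clock': np.float64(0.0), 'joints': array([-1.037e+00,  3.860e-01,  7.000e-03, -1.000e-03, -1.194e+00,
       -2.590e-01]), 'joint_vel': array([ 0.   , -0.   , -0.001,  0.   ,  0.002, -0.001]), 'joint_efforts': array([-0.0000e+00, -3.9228e+01,  1.8840e+01,  4.1860e+00, -5.0000e-03,
        0.0000e+00]), 'position': array([ 169.575, -601.347,  403.619]), 'ee_rot': array([-0.137,  0.991,  0.001, -0.   ]), 'contact_force': array([-0.761,  0.197,  0.502]), 'wrist_torque': array([-0.015, -0.023, -0.062]), 'grasp_force': np.float64(0.0), 'gripper_width': np.float64(85.033)} 154.70000000000002
top [[0.03, 0.99, -0.14, 287.64], [-1.0, 0.03, -0.01, -17.7], [-0.0, 0.14, 0.99, 1322.58], [0.0, 0.0, 0.0, 1.0]] [[460.7, 0.0, 319.5], [0.0, 460.7, 200.1], [0.0, 0.0, 1.0]]
crank [425.1 287.9] 0.94 [ 230. -301.   46.]
crank [420.9 238. ] 0.89 [ 365. -288.   53.]
crank [312.5 147.6] 0.6 [607.  17.  70.]
crank [455.9 221.3] 0.58 [ 414. -385.   52.]
crank_hub [420.4 236.8] 0.97 [ 369. -288.   49.]
crank_hub [428.3 287.4] 0.89 [ 232. -310.   45.]
crank_hub [459.1 221.1] 0.75 [ 415. -394.   50.]
crank_kno
[... 406 characters left out ...]
56, 835.43], [0.0, 0.0, 0.0, 1.0]] [[487.8, 0.0, 319.8], [0.0, 487.8, 195.1], [0.0, 0.0, 1.0]]
crank [394.1 186.2] 0.9 [ 363. -273.   12.]
crank [438.6 198.1] 0.47 [141.  61. 239.]
crank_hub [394.4 161.2] 0.74 [ 407. -380.   35.]
crank_hub [394.1 180. ] 0.71 [ 363. -269.   37.]
crank_hub [438.2 187. ] 0.65 [149.  46. 256.]
crank_knob [421.9 147. ] 0.68 [ 335. -431.   80.]
crank_knob [401.8 180.1] 0.63 [ 322. -218.   77.]
filler [269.7 220.7] 0.76 [559. 116.  70.]
filler [289.8 304.8] 0.37 [390. 293.   6.]
shaft_seat [271.7 197.6] 0.56 [581.  68. 107.]
shaft_seat [347.9 150. ] 0.39 [ 594. -417.   12.]
stop_face [226.8 205.7] 0.9 [677. 140.  95.]
buffer_face [217.4 216.8] 0.76 [647. 213. 116.]
```

View pics/top0.png

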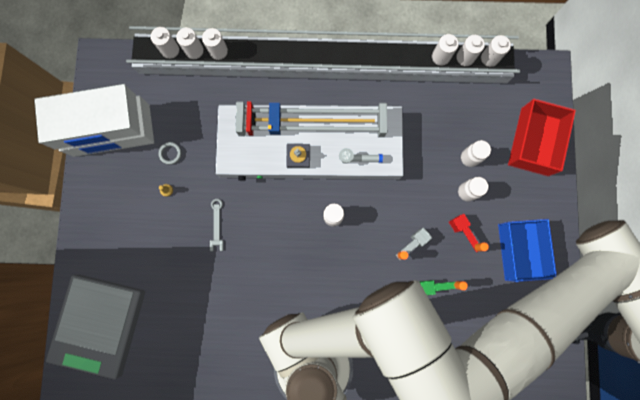

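View pics/side0.png

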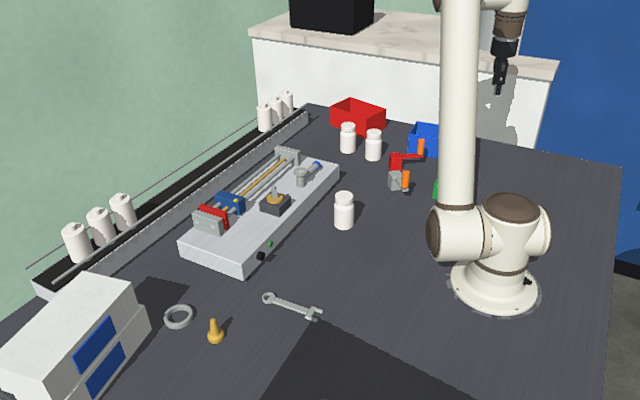

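```bash
python3 - <<'E'
from h import *
p=get_image("top")
A=cv2.resize(p["img"][205:305,380:500,::-1],(600,500),interpolation=cv2.INTER_CUBIC)
cv2.imwrite("pics/crank.png",A)
q=get_image("side")
B=cv2.resize(p["img"][135:180,270:330,::-1],(400,300),interpolation=cv2.INTER_CUBIC)
C=cv2.resize(q["img"][175:220,245:305,::-1],(400,300),interpolation=cv2.INTER_CUBIC)
cv2.imwrite("pics/shaft.png",np.hstack([B,C]))
def cloud(p,u0,v0,u1,v1):
    return np.array([np.r_[px2w(p,u,v),p["img"][v,u],u,v] for v in range(v0,v1) for u in range(u0,u1)])
c=cloud(p,390,225,440,268)
g=c[(c[:,2]>44)&(c[:,2]<60)]; o=c[(c[:,2]>90)]
print("grey n",len(g),cv2.minAreaRect(g[:,:2].astype(np.float32)),"knob",o[:,:3].mean(0),len(o))
k=o[:,:2].mean(0)
r=np.hypot(*(g[:,:2]-k).T); h=g[r>64]; print("hub",cv2.minAreaRect(h[:,:2].astype(np.float32)),h[:,:3].mean(0))
c=cloud(p,280,140,315,172); z=p["z_map"]
for lo,hi in((100,106),(106,112),(112,118),(118,130),(130,140),(140,160)):
    m=c[(c[:,2]>lo)&(c[:,2]<hi)]
    if len(m):print(lo,len(m),m[:,:3].mean(0).round(1),m[:,6:].mean(0).round(1))
d=cloud(q,255,180,290,215)
for lo,hi in((100,106),(106,112),(112,118),(118,130),(130,140),(140,160)):
    m=d[(d[:,2]>lo)&(d[:,2]<hi)]
    if len(m):print("s",lo,len(m),m[:,:3].mean(0).round(1),m[:,6:].mean(0).round(1))
# base rect
c=cloud(p,200,95,420,185); m=c[(c[:,2]>64)&(c[:,2]<76)&(c[:,3]>150)]
print("base",cv2.minAreaRect(m[:,:2].astype(np.float32)))
E
```

```text
grey n 283 ((345.578857421875, -265.84967041015625), (35.95104217529297, 109.53681945800781), 40.804039001464844) knob [ 311.53854645 -197.75086995  296.60897966] 69
hub ((358.8214111328125, -281.1891174316406), (35.95104217529297, 69.00712585449219), 40.804039001464844) [ 362.33762541 -285.74505173   49.52875892]
100 238 [576.2  54.8 102.7] [298.  155.2]
106 75 [578.   55.1 108. ] [297.8 154.1]
112 5 [574.9  51.1 113.8] [299.2 154.8]
118 10 [575.1  57.2 125.8] [296.7 153.6]
130 21 [577.8  55.6 134.1] [297.1 151.9]
140 7 [577.4  55.5 143.7] [297.  151.1]
s 100 134 [583.6  59.4 102.8] [272.9 197.2]
s 106 16 [574.8  65.7 107.9] [274.1 197.6]
s 112 10 [575.4  65.4 115.3] [273.8 195.2]
s 118 22 [575.8  64.5 123.2] [273.6 192.5]
s 130 23 [577.7  62.  133.3] [273.3 188.7]
s 140 3 [579.4  61.2 141.8] [272.7 185.7]
base ((629.3765869140625, 27.89599609375), (200.80018615722656, 519.0579833984375), 1.2171857357025146)
```

View pics/crank.png

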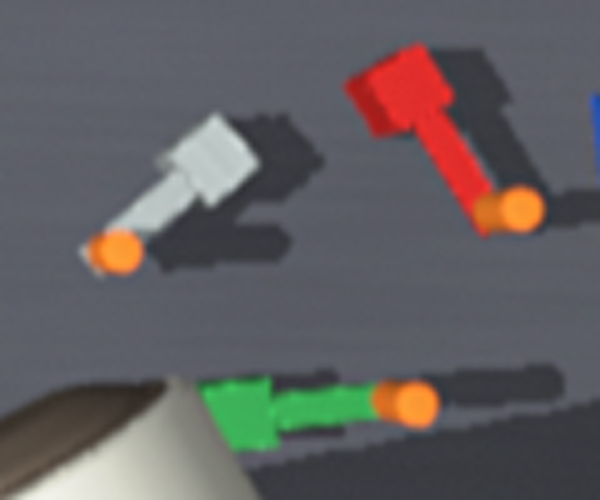

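View pics/shaft.png

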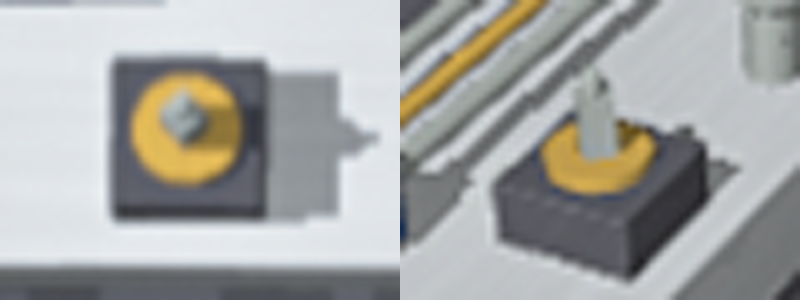

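Grey crank candidates: grey at hub (422,238)/knob (403,255), red at (462,222)/(484,247), green at (430,287)/(462,286). The grey one, standing free, is the match; the shaft is at (297,153) and its flats look about 45° to the machine, like a diamond.

```bash
cat >> h.py <<'E'
from scipy.spatial.transform import Rotation as R
def cloud(p,u0,v0,u1,v1):
    return np.array([np.r_[px2w(p,u,v),p["img"][v,u],u,v] for v in range(v0,v1) for u in range(u0,u1)])
def go(gx,gy,gz,yaw=None):
    "slide (m, tool axes) that brings the grasp point to g; roll to bring tool y to yaw deg"
    s=read_state();r=R.from_quat(s["ee_rot"])
    tcp=np.array([gx,gy,gz+grip_point_offset]);m=r.as_matrix()
    y=np.degrees(np.arctan2(m[1,1],m[0,1]))
    print("slide",np.round(r.inv().apply(tcp-s["position"])/1000,4),"yaw now",round(y,2),"roll",None if yaw is None else round(y-yaw,2))
def st():
    s=read_state();m=R.from_quat(s["ee_rot"]).as_matrix()
    print("t",round(float(s["clock"]),2),"grasp pt",np.round(s["position"]+m[:,2]*grip_point_offset,1),"yaw",round(np.degrees(np.arctan2(m[1,1],m[0,1])),2),"F",np.round(s["contact_force"],1),"M",np.round(s["wrist_torque"],2),"w",round(float(s["gripper_width"]),1),"tilt",np.round(m[:2,2],4))
E
python3 - <<'E'
from h import *
p=get_image("top");c=cloud(p,390,225,440,268)
g=c[(c[:,2]>47)&(c[:,2]<54)];a=np.radians(130.8);u=np.array([np.cos(a),np.sin(a)]);n=np.array([u[1],-u[0]])
q=g[:,:2]-[369,-291];s=q@u;w=q@n
print(np.percentile(w[s<18],[0,5,50,95,100]).round(1),np.percentile(s[abs(w)>11],[0,5,50,95,100]).round(1),s.min(),s.max())
arm=(s>22)&(s<60);f=np.polyfit(s,w,1);print("ang corr",np.degrees(np.arctan(np.polyfit(np.r_[s[arm],s[s<15]],np.r_[w[arm],w[s<15]],1)[0])))
go(369,-291,90,40.8);go(369,-291,22,40.8)
E
```

```text
[-19.  -17.3  -1.   13.7  16.9] [-19.  -17.1  -2.1  14.6  87.2] -19.336809623973434 88.40228543914242
ang corr -1.1006126164715073
slide [-0.2762  0.2448  0.16  ] yaw now 105.75 roll 64.95
slide [-0.2762  0.2448  0.228 ] yaw now 105.75 roll 64.95
```

Request:
carry_out(
  slide=[
    [-0.05,0.04,0.02],
    [-0.09,0.08,0.04],
    [-0.13,0.12,0.06],
    [-0.17,0.155,0.08],
    [-0.21,0.19,0.08],
    [-0.25,0.22,0.08],
    [-0.2757,0.2429,0.08],
    [-0.2757,0.2429,0.08],
  ],
  roll=[9,18,27,36,45,54,64,65],
  claw=[0.07,0.07,0.07,0.07,0.07,0.07,0.07,0.07],
)

```text
clock: 1.95
position: [370.2, -291.4, 325.1]
ee_rot: [0.415, 0.91, 0.0, 0.0]
contact_force: [0.1, -0.3, 0.5]
gripper_width: 70.1
grasp_force: 0.0
```

```bash
python3 - <<'E'
from h import *
st();go(369,-293,22,40.8)
E
```

```text
t 1.95 grasp pt [ 370.3 -291.5  170.4] yaw 40.92 F [ 0.1 -0.3  0.5] M [-0.03  0.   -0.02] w 70.1 tilt [ 0.0009 -0.0003]
slide [-0.0003 -0.002   0.1484] yaw now 40.92 roll 0.12
```

Request:
carry_out(
  slide=[
    [0,-0.001,0.04],
    [0,-0.002,0.08],
    [0,-0.002,0.115],
    [0,-0.002,0.135],
    [0,-0.002,0.145],
    [0,-0.002,0.145],
    [0,-0.002,0.145],
  ],
  roll=[0,0,0,0,0,0,0],
  claw=[0.07,0.07,0.07,0.07,0.07,0.03,0.03],
)

```text
clock: 2.82
position: [368.2, -294.6, 180.8]
ee_rot: [0.417, 0.909, 0.0, 0.001]
contact_force: [-3.6, 1.4, 5.4]
gripper_width: 35.2
grasp_force: 59.1
```

Request:
carry_out(
  slide=[
    [0,0,0],
    [0,0,0],
    [0,0,0],
    [0,0,0],
  ],
  roll=[0,0,0,0],
  claw=[0.03,0.03,0.03,0.03],
)

```text
clock: 3.32
position: [368.2, -294.5, 180.8]
ee_rot: [0.416, 0.909, -0.0, 0.001]
contact_force: [0.4, -0.1, 5.3]
gripper_width: 35.4
grasp_force: 60.7
```

```bash
python3 - <<'E'
from h import *
st()
p=get_image("top");q=get_image("side")
save(q,"grasp.png",(350,110,470,230),5)
c=cloud(p,385,225,425,275);o=c[(c[:,3]>200)&(c[:,5]<100)&(c[:,2]>95)&(c[:,2]<110)];print("knob top view",o[:,:3].mean(0).round(1),len(o))
for z in("top","side"):
  pp={"top":p,"side":q}[z]
  for r in place_of(pp,"crank_knob")[:3]: print(z,r["at"],round(r["conf"],2),px2w(pp,*r["at"],z=78).round(1))
E
```

```text
t 3.33 grasp pt [ 368.6 -294.7   26.1] yaw 40.78 F [ 0.4 -0.1  5.3] M [-0.1  -0.05  0.04] w 35.4 tilt [ 0.0025 -0.0012]
knob top view [ 316.1 -233.9  103. ] 43
top [460.5, 282.0] 0.98 [ 250.1 -388.1   78. ]
top [402.4, 255.8] 0.71 [ 314.6 -233.5   78. ]
top [481.3, 248.8] 0.66 [ 339.6 -444.8   78. ]
side [422.2, 146.0] 0.71 [ 338.1 -441.8   78. ]
side [402.0, 178.6] 0.7 [ 323.4 -224.5   78. ]
```

View pics/grasp.png

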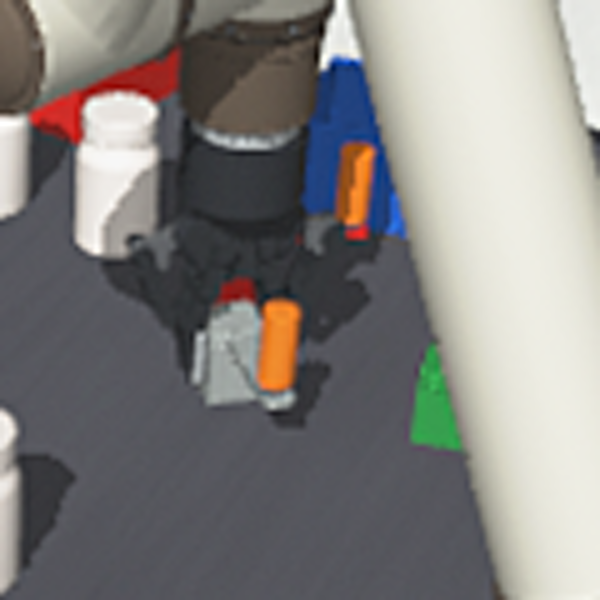

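Request:
carry_out(
  slide=[
    [0,0,-0.015],
    [0,0,-0.05],
    [0,0,-0.1],
    [0,0,-0.145],
    [0,0,-0.165],
    [0.01,0.03,-0.165],
    [0.027,0.08,-0.165],
    [0.043,0.13,-0.165],
  ],
  roll=[0,0,0,0,0,0,0,0],
  claw=[0.03,0.03,0.03,0.03,0.03,0.03,0.03,0.03],
)

```text
clock: 4.53
position: [437.3, -175.5, 343.6]
ee_rot: [0.418, 0.909, -0.0, -0.002]
contact_force: [0.1, -0.5, -4.1]
gripper_width: 35.6
grasp_force: 60.7
```

Request:
carry_out(
  slide=[
    [0.017,0.051,0],
    [0.034,0.102,0],
    [0.051,0.152,0],
    [0.066,0.2,0],
    [0.078,0.235,0],
    [0.084,0.252,0],
    [0.086,0.257,0],
    [0.086,0.257,0],
  ],
  roll=[0,0,0,0,0,0,0,0],
  claw=[0.03,0.03,0.03,0.03,0.03,0.03,0.03,0.03],
)

```text
clock: 5.52
position: [575.9, 55.5, 344.1]
ee_rot: [0.417, 0.909, -0.001, -0.001]
contact_force: [0.1, 0.6, -2.9]
gripper_width: 35.4
grasp_force: 60.7
```

```bash
python3 - <<'E'
from h import *
st();go(577.5,56,178,40.8)
p=get_image("top");q=get_image("side")
A=cv2.resize(p["img"][125:185,265:345,::-1],(400,300),interpolation=cv2.INTER_CUBIC)
B=cv2.resize(q["img"][150:210,235:315,::-1],(400,300),interpolation=cv2.INTER_CUBIC)
cv2.imwrite("pics/over.png",np.hstack([A,B]))
c=cloud(p,265,125,345,185);o=c[(c[:,3]>180)&(c[:,5]<80)&(c[:,2]>235)&(c[:,2]<260)];print("knob",o[:,:3].mean(0).round(1),len(o))
E
```

```text
t 5.53 grasp pt [575.6  55.4 189.4] yaw 40.71 F [ 0.1  0.6 -2.9] M [-0.04 -0.02  0.03] w 35.4 tilt [-0.0019 -0.0004]
slide [-0.0006  0.0016  0.0114] yaw now 40.71 roll -0.09
knob [nan nan nan] 0<stdin>:7: RuntimeWarning: Mean of empty slice.
  ret = um.true_divide(
```

View pics/over.png

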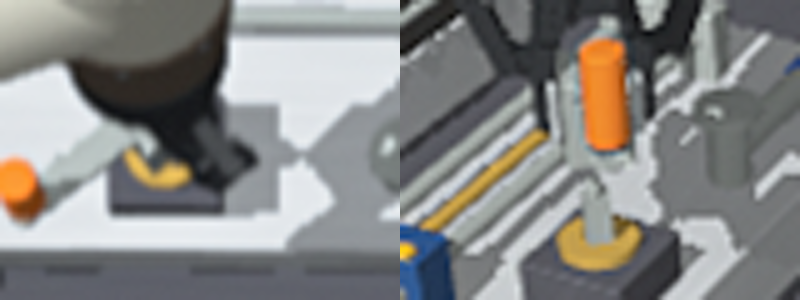

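Request:
carry_out(
  slide=[
    [-0.001,0.003,0.004],
    [-0.001,0.003,0.01],
    [-0.001,0.003,0.014],
    [-0.001,0.003,0.017],
    [-0.001,0.003,0.019],
    [-0.001,0.003,0.021],
    [-0.001,0.003,0.023],
    [-0.001,0.003,0.023],
  ],
  roll=[0,0,0,0,0,0,0,0],
  claw=[0.03,0.03,0.03,0.03,0.03,0.03,0.03,0.03],
)

```text
clock: 6.62
position: [579.4, 57.3, 321.5]
ee_rot: [0.417, 0.909, -0.0, -0.0]
contact_force: [-0.1, 0.3, -4.0]
gripper_width: 35.5
grasp_force: 60.7
```

```bash
python3 - <<'E'
from h import *
st()
E
```

```text
t 6.62 grasp pt [579.4  57.3 166.8] yaw 40.74 F [-0.1  0.3 -4. ] M [ 0.03 -0.02  0.02] w 35.5 tilt [-0.0003 -0.0001]
```

Request:
carry_out(
  slide=[
    [0,0,0.002],
    [0,0,0.003],
    [0,0,0.004],
    [0,0,0.005],
    [0,0,0.006],
    [0,0,0.007],
    [0,0,0.007],
  ],
  roll=[0,0,0,0,0,0,0],
  claw=[0.03,0.03,0.03,0.03,0.03,0.03,0.03],
)

```text
clock: 7.5
position: [579.5, 57.3, 314.8]
ee_rot: [0.417, 0.909, -0.0, 0.0]
contact_force: [0.1, -0.1, -4.3]
gripper_width: 35.5
grasp_force: 60.8
```

```bash
python3 - <<'E'
from h import *
st()
E
```

```text
t 7.5 grasp pt [579.5  57.3 160.1] yaw 40.75 F [ 0.1 -0.1 -4.3] M [ 0.03  0.03 -0.  ] w 35.5 tilt [ 0.0001 -0.    ]
```

Request:
carry_out(
  slide=[
    [0,0,0.001],
    [0,0,0.002],
    [0,0,0.003],
    [0,0,0.004],
    [0,0,0.005],
    [0,0,0.005],
  ],
  roll=[0,0,0,0,0,0],
  claw=[0.03,0.03,0.03,0.03,0.03,0.03],
)

```text
clock: 8.25
position: [579.7, 57.1, 309.8]
ee_rot: [0.417, 0.909, 0.0, 0.0]
contact_force: [3.6, -2.6, -3.7]
gripper_width: 35.2
grasp_force: 60.9
```

```bash
python3 - <<'E'
from h import *
st()
E
```

```text
t 8.25 grasp pt [579.9  57.1 155.1] yaw 40.75 F [ 3.6 -2.6 -3.7] M [-0.97 -0.87  0.03] w 35.2 tilt [ 0.0008 -0.0002]
```

Request:
carry_out(
  slide=[
    [-0.0007,0,0],
    [-0.0007,0,0.001],
    [-0.0007,0,0.002],
    [-0.0007,0,0.003],
    [-0.0007,0,0.004],
    [-0.0007,0,0.004],
  ],
  roll=[0,0,0,0,0,0],
  claw=[0.03,0.03,0.03,0.03,0.03,0.03],
)

```text
clock: 9.0
position: [579.9, 56.8, 305.5]
ee_rot: [0.417, 0.909, -0.0, -0.0]
contact_force: [2.0, -1.5, -3.2]
gripper_width: 35.1
grasp_force: 60.9
```

```bash
python3 - <<'E'
from h import *
st()
E
```

```text
t 9.0 grasp pt [579.8  56.8 150.8] yaw 40.74 F [ 2.  -1.5 -3.2] M [-0.49 -0.49 -0.02] w 35.1 tilt [-0.0004 -0.    ]
```

Request:
carry_out(
  slide=[
    [-0.0006,0,0.001],
    [-0.0006,0,0.003],
    [-0.0006,0,0.005],
    [-0.0006,0,0.007],
    [-0.0006,0,0.009],
    [-0.0006,0,0.011],
    [-0.0006,0,0.012],
    [-0.0006,0,0.012],
  ],
  roll=[0,0,0,0,0,0,0,0],
  claw=[0.03,0.03,0.03,0.03,0.03,0.03,0.03,0.03],
)

```text
clock: 10.0
position: [580.3, 56.3, 293.6]
ee_rot: [0.417, 0.909, -0.0, -0.0]
contact_force: [-0.3, 0.3, -3.6]
gripper_width: 35.5
grasp_force: 61.0
```

```bash
python3 - <<'E'
from h import *
st()
E
```

```text
t 10.0 grasp pt [580.3  56.3 138.9] yaw 40.74 F [-0.3  0.3 -3.6] M [ 0.01 -0.01 -0.02] w 35.5 tilt [-0.0002 -0.0001]
```

Free of side force. Now down to the shoulder, 1 mm at a time.

Request:
carry_out(
  slide=[
    [0,0,0.001],
    [0,0,0.002],
    [0,0,0.003],
    [0,0,0.004],
    [0,0,0.004],
  ],
  roll=[0,0,0,0,0],
  claw=[0.03,0.03,0.03,0.03,0.03],
)

```text
clock: 10.62
position: [580.3, 56.3, 289.6]
ee_rot: [0.417, 0.909, -0.0, -0.0]
contact_force: [-0.4, 1.1, -4.1]
gripper_width: 35.2
grasp_force: 61.0
```

```bash
python3 - <<'E'
from h import *
st()
E
```

```text
t 10.62 grasp pt [580.2  56.3 134.9] yaw 40.75 F [-0.4  1.1 -4.1] M [-0.01 -0.03 -0.01] w 35.2 tilt [-0.0003 -0.0001]
```

Request:
carry_out(
  slide=[
    [0,0,0.0007],
    [0,0,0.0014],
    [0,0,0.002],
    [0,0,0.002],
  ],
  roll=[0,0,0,0],
  claw=[0.03,0.03,0.03,0.03],
)

```text
clock: 11.12
position: [580.3, 56.3, 287.6]
ee_rot: [0.417, 0.909, -0.0, -0.0]
contact_force: [-0.4, -1.2, -3.8]
gripper_width: 35.2
grasp_force: 61.0
```

```bash
python3 - <<'E'
from h import *
st()
E
```

```text
t 11.12 grasp pt [580.3  56.3 132.9] yaw 40.75 F [-0.4 -1.2 -3.8] M [-0.07 -0.08  0.02] w 35.2 tilt [-0.0002 -0.0001]
```

Request:
carry_out(
  slide=[
    [0,0,0.0007],
    [0,0,0.0014],
    [0,0,0.002],
    [0,0,0.002],
  ],
  roll=[0,0,0,0],
  claw=[0.03,0.03,0.03,0.03],
)

```text
clock: 11.62
position: [580.3, 56.4, 286.8]
ee_rot: [0.417, 0.909, 0.0, 0.0]
contact_force: [-4.1, 0.5, 6.0]
gripper_width: 35.7
grasp_force: 61.6
```

```bash
python3 - <<'E'
from h import *
st()
E
```

```text
t 11.62 grasp pt [580.4  56.3 132.1] yaw 40.77 F [-4.1  0.5  6. ] M [ 0.08  1.12 -0.  ] w 35.7 tilt [ 0.0007 -0.0001]
```

Seated (about 10 N). Release, rise, go over the knob.

Request:
carry_out(
  slide=[
    [0,0,0],
    [0,0,0],
    [0,0,-0.02],
    [0,0,-0.06],
    [0,0,-0.105],
    [0.02,0,-0.108],
    [0.055,0,-0.108],
    [0.08,0,-0.108],
  ],
  roll=[0,0,0,0,0,0,0,0],
  claw=[0.055,0.055,0.055,0.055,0.055,0.055,0.055,0.055],
)

```text
clock: 12.62
position: [527.0, 117.8, 392.9]
ee_rot: [0.417, 0.909, -0.0, -0.0]
contact_force: [0.8, 0.3, -0.4]
gripper_width: 55.0
grasp_force: 0.0
```

```bash
python3 - <<'E'
from h import *
st();go(528.1,116.9,187)
p=get_image("top");q=get_image("side")
save(q,"seated.png",(215,125,335,215),5)
c=cloud(q,235,125,315,215);o=c[(c[:,3]>180)&(c[:,5]<80)&(c[:,2]>150)&(c[:,2]<215)];print("knob side",o[:,:3].mean(0).round(1),o[:,2].max(),len(o))
E
```

```text
t 12.62 grasp pt [526.8 117.8 238.2] yaw 40.75 F [ 0.8  0.3 -0.4] M [ 0.07 -0.07 -0.02] w 55.0 tilt [-0.001 -0.   ]
slide [-0.0014  0.0003  0.0512] yaw now 40.75 roll None
knob side [524.4 127.4 188.9] 208.7375880866142 143
```

View pics/seated.png

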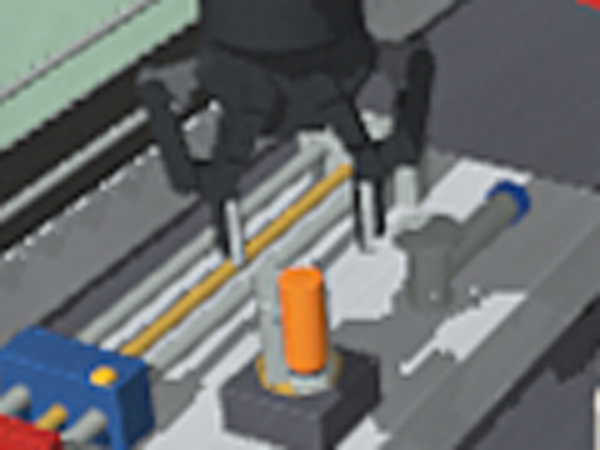

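Request:
carry_out(
  slide=[
    [-0.001,0,0.02],
    [-0.001,0,0.04],
    [-0.001,0,0.05],
    [-0.001,0,0.05],
    [-0.001,0,0.05],
    [-0.001,0,0.05],
    [-0.001,0,0.05],
    [-0.001,0,0.05],
  ],
  roll=[0,0,0,0,0,0,0,0],
  claw=[0.055,0.055,0.055,0.015,0.015,0.015,0.015,0.015],
)

```text
clock: 13.72
position: [528.9, 116.2, 344.2]
ee_rot: [0.417, 0.909, 0.0, 0.0]
contact_force: [0.8, -0.6, 1.1]
gripper_width: 20.3
grasp_force: 58.6
```

```bash
cat >> h.py <<'E'
C=np.array([580.3,56.3])
def wind(steps,a0=None,rad=80.):
    "rows (tool x,y in m) along the circle clockwise from the angle now, commanded pose taken = a0 exactly"
    s=read_state();m=R.from_quat(s["ee_rot"]).as_matrix();g=(s["position"]+m[:,2]*grip_point_offset)[:2]
    d=g-C;a=np.degrees(np.arctan2(d[1],d[0]));print("angle now",a.round(2),"radius",np.hypot(*d).round(2))
    if a0 is None:a0=a
    f=C+rad*np.array([np.cos(np.radians(a0)),np.sin(np.radians(a0))])
    for t in steps:
        b=np.radians(a0-t);v=C+rad*np.array([np.cos(b),np.sin(b)])-f
        print(t,(np.array([v@m[:2,0],v@m[:2,1]])/1000).round(4).tolist())
    # tangential (clockwise) force on tool
    tang=np.array([np.sin(np.radians(a)),-np.cos(np.radians(a))]);F=np.array(s["contact_force"])[:2]
    print("resist",(-F@tang).round(2),"radial out",(F@d/np.hypot(*d)).round(2))
E
python3 - <<'E'
from h import *
st();wind([8,20,34,49,64,79,94,109])
E
```

```text
t 13.72 grasp pt [529.1 116.3 189.5] yaw 40.75 F [ 0.8 -0.6  1.1] M [-0.06 -0.12  0.01] w 20.3 tilt [0.0012 0.0004]
angle now 130.49 radius 78.87
8 [-0.0008, 0.0111]
20 [-0.005, 0.0273]
34 [-0.0139, 0.0447]
49 [-0.0278, 0.0602]
64 [-0.0453, 0.0717]
79 [-0.0651, 0.0782]
94 [-0.0859, 0.0794]
109 [-0.1064, 0.0751]
resist -0.2 radial out -0.97
```

Request:
carry_out(
  slide=[
    [-0.001,0.011,0],
    [-0.005,0.027,0],
    [-0.014,0.045,0],
    [-0.028,0.06,0],
    [-0.045,0.072,0],
    [-0.065,0.078,0],
    [-0.086,0.0795,0],
    [-0.1064,0.0755,0],
  ],
  roll=[0,0,0,0,0,0,0,0],
  claw=[0.015,0.015,0.015,0.015,0.015,0.015,0.015,0.015],
)

```text
clock: 14.72
position: [655.7, 86.0, 343.9]
ee_rot: [0.416, 0.909, 0.0, -0.001]
contact_force: [-4.6, 4.5, 4.6]
gripper_width: 20.9
grasp_force: 58.8
```

```bash
python3 - <<'E'
from h import *
st();wind([15,30,45,60,75,90,105,120],130.5-109)
E
```

```text
t 14.72 grasp pt [655.4  86.2 189.2] yaw 40.8 F [-4.6  4.5  4.6] M [1.25 1.71 0.01] w 20.9 tilt [-0.002   0.0015]
angle now 21.73 radius 80.84
15 [-0.0186, -0.0094]
30 [-0.0342, -0.0233]
45 [-0.0456, -0.0408]
60 [-0.0522, -0.0607]
75 [-0.0533, -0.0815]
90 [-0.0491, -0.1019]
105 [-0.0396, -0.1206]
120 [-0.0257, -0.1362]
resist 5.94 radial out -2.62
```

Request:
carry_out(
  slide=[
    [-0.0186,-0.0094,0],
    [-0.0342,-0.0233,0],
    [-0.0456,-0.0408,0],
    [-0.0522,-0.0607,0],
    [-0.0533,-0.0815,0],
    [-0.0491,-0.1019,0],
    [-0.0396,-0.1206,0],
    [-0.0257,-0.1362,0],
  ],
  roll=[0,0,0,0,0,0,0,0],
  claw=[0.015,0.015,0.015,0.015,0.015,0.015,0.015,0.015],
)

```text
clock: 15.72
position: [570.9, -24.0, 344.9]
ee_rot: [0.416, 0.909, 0.001, 0.004]
contact_force: [5.0, -2.1, -1.5]
gripper_width: 20.7
grasp_force: 58.6
```

```bash
python3 - <<'E'
from h import *
st();wind([15,30,45,60,75,90,105,120],130.5-229)
E
```

```text
t 15.72 grasp pt [572.1 -24.2 190.2] yaw 40.78 F [ 5.  -2.1 -1.5] M [-0.71 -1.59  0.04] w 20.7 tilt [ 0.0077 -0.0012]
angle now -95.83 radius 80.91
15 [0.0175, -0.0114]
30 [0.0373, -0.018]
45 [0.0582, -0.0191]
60 [0.0786, -0.0149]
75 [0.0972, -0.0055]
90 [0.1128, 0.0084]
105 [0.1243, 0.0259]
120 [0.1308, 0.0457]
resist 5.23 radial out 1.55
```

Request:
carry_out(
  slide=[
    [0.0175,-0.0114,0],
    [0.0373,-0.018,0],
    [0.0582,-0.0191,0],
    [0.0786,-0.0149,0],
    [0.0972,-0.0055,0],
    [0.1128,0.0084,0],
    [0.1243,0.0259,0],
    [0.1308,0.0457,0],
  ],
  roll=[0,0,0,0,0,0,0,0],
  claw=[0.015,0.015,0.015,0.015,0.015,0.015,0.015,0.015],
)

```text
clock: 16.73
position: [518.0, 105.2, 344.0]
ee_rot: [0.416, 0.909, -0.002, -0.001]
contact_force: [-0.3, -7.5, 1.4]
gripper_width: 20.8
grasp_force: 59.1
```

```bash
python3 - <<'E'
from h import *
st();wind([15,30,45,60,75,90,105,120],130.5-349)
q=get_image("side")
for t in("stop_face","buffer_face"):
    r=place_of(q,t)[:1]
    if r: print(t,r[0]["at"],px2w(q,*r[0]["at"],z=100).round(1))
E
```

```text
t 16.73 grasp pt [517.4 104.6 189.3] yaw 40.78 F [-0.3 -7.5  1.4] M [-2.39 -0.18  0.02] w 20.8 tilt [-0.0036 -0.0038]
angle now 142.47 radius 79.28
15 [0.0012, 0.0209]
30 [-0.0031, 0.0413]
45 [-0.0125, 0.0599]
60 [-0.0264, 0.0755]
75 [-0.0439, 0.087]
90 [-0.0637, 0.0935]
105 [-0.0846, 0.0947]
120 [-0.105, 0.0904]
resist 6.15 radial out -4.37
stop_face [221.1, 209.2] [675.5 165.3 100. ]
buffer_face [217.4, 217.3] [661.3 198.  100. ]
```

Request:
carry_out(
  slide=[
    [0.0012,0.0209,0],
    [-0.0031,0.0413,0],
    [-0.0125,0.0599,0],
    [-0.0264,0.0755,0],
    [-0.0439,0.087,0],
    [-0.0637,0.0935,0],
    [-0.0846,0.0947,0],
    [-0.105,0.0904,0],
  ],
  roll=[0,0,0,0,0,0,0,0],
  claw=[0.015,0.015,0.015,0.015,0.015,0.015,0.015,0.015],
)

```text
clock: 17.88
position: [655.3, 85.4, 344.1]
ee_rot: [0.417, 0.909, 0.001, -0.001]
contact_force: [-4.5, 5.1, 3.2]
gripper_width: 20.2
grasp_force: 59.3
```

```bash
python3 - <<'E'
from h import *
st();wind([15,30,45,60,75,85,90,90],130.5-469)
E
```

```text
t 17.88 grasp pt [655.3  85.8 189.4] yaw 40.76 F [-4.5  5.1  3.2] M [1.33 1.31 0.02] w 20.2 tilt [-0.0002  0.0028]
angle now 21.5 radius 80.6
15 [-0.0186, -0.0094]
30 [-0.0342, -0.0233]
45 [-0.0457, -0.0408]
60 [-0.0522, -0.0606]
75 [-0.0534, -0.0815]
85 [-0.0511, -0.0952]
90 [-0.0491, -0.1019]
90 [-0.0491, -0.1019]
resist 6.39 radial out -2.32
```

Request:
carry_out(
  slide=[
    [-0.0186,-0.0094,0],
    [-0.0342,-0.0233,0],
    [-0.0457,-0.0408,0],
    [-0.0522,-0.0606,0],
    [-0.0534,-0.0815,0],
    [-0.0511,-0.0952,0],
    [-0.0491,-0.1019,0],
    [-0.0491,-0.1019,0],
  ],
  roll=[0,0,0,0,0,0,0,0],
  claw=[0.015,0.015,0.015,0.015,0.015,0.015,0.015,0.015],
)

```text
clock: 18.88
position: [610.0, -19.3, 344.3]
ee_rot: [0.417, 0.909, -0.0, 0.0]
contact_force: [1.9, -1.3, 3.0]
gripper_width: 20.5
grasp_force: 59.3
```

```bash
python3 - <<'E'
from h import *
st();wind([5,10,15,20,25,25],130.5-559)
q=get_image("side")
save(q,"gap.png",(190,180,260,235),8)
for t in("stop_face","buffer_face"):
    r=place_of(q,t)[:1]
    if r: print(t,r[0]["at"],px2w(q,*r[0]["at"],z=100).round(1))
E
```

```text
t 18.88 grasp pt [610.1 -19.5 189.6] yaw 40.75 F [ 1.9 -1.3  3. ] M [-0.5  -0.76 -0.01] w 20.5 tilt [ 0.0006 -0.0009]
angle now -68.51 radius 81.41
5 [0.0026, -0.0065]
10 [0.0057, -0.0127]
15 [0.0094, -0.0186]
20 [0.0136, -0.0242]
25 [0.0182, -0.0294]
25 [0.0182, -0.0294]
resist 1.27 radial out 1.85
stop_face [220.1, 213.6] [665.4 182.  100. ]
buffer_face [217.2, 214.9] [668.4 190.  100. ]
```

View pics/gap.png

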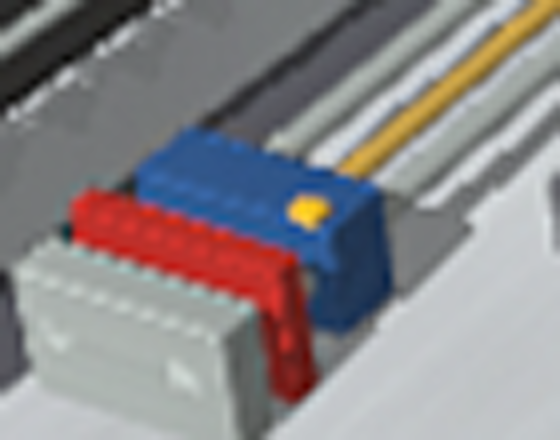

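Request:
carry_out(
  slide=[
    [0.0026,-0.0065,0],
    [0.0057,-0.0127,0],
    [0.0094,-0.0186,0],
    [0.0136,-0.0242,0],
  ],
  roll=[0,0,0,0],
  claw=[0.015,0.015,0.015,0.015],
)

```text
clock: 19.52
position: [583.5, -24.7, 344.4]
ee_rot: [0.417, 0.909, 0.0, 0.002]
contact_force: [4.2, -3.1, 4.3]
gripper_width: 20.8
grasp_force: 59.5
```

```bash
python3 - <<'E'
from h import *
st();wind([5,10,15,20,25],130.5-579)
E
```

```text
t 19.52 grasp pt [584.  -24.8 189.7] yaw 40.77 F [ 4.2 -3.1  4.3] M [-1.01 -1.25  0.01] w 20.8 tilt [ 0.003  -0.0009]
angle now -87.4 radius 81.19
5 [0.0046, -0.0052]
10 [0.0097, -0.01]
15 [0.0152, -0.0143]
20 [0.0211, -0.0181]
25 [0.0272, -0.0214]
resist 4.07 radial out 3.31
```

Request:
carry_out(
  slide=[
    [0.0046,-0.0052,0],
    [0.0097,-0.01,0],
    [0.0152,-0.0143,0],
    [0.0211,-0.0181,0],
  ],
  roll=[0,0,0,0],
  claw=[0.015,0.015,0.015,0.015],
)

```text
clock: 20.02
position: [555.6, -20.6, 344.3]
ee_rot: [0.417, 0.909, -0.0, 0.001]
contact_force: [2.4, -4.8, 3.9]
gripper_width: 20.7
grasp_force: 59.5
```

```bash
python3 - <<'E'
from h import *
st();wind([5,10,15,20,25],130.5-599)
E
```

```text
t 20.02 grasp pt [555.8 -20.8 189.6] yaw 40.77 F [ 2.4 -4.8  3.9] M [-1.13 -0.94  0.02] w 20.7 tilt [ 0.0011 -0.0015]
angle now -107.63 radius 80.95
5 [0.0061, -0.0033]
10 [0.0126, -0.0061]
15 [0.0192, -0.0082]
20 [0.026, -0.0098]
25 [0.0329, -0.0108]
resist 3.71 radial out 3.83
```

Request:
carry_out(
  slide=[
    [0.0061,-0.0033,0],
    [0.0126,-0.0061,0],
    [0.0192,-0.0082,0],
    [0.026,-0.0098,0],
  ],
  roll=[0,0,0,0],
  claw=[0.015,0.015,0.015,0.015],
)

```text
clock: 20.52
position: [530.9, -7.2, 344.2]
ee_rot: [0.417, 0.909, -0.001, 0.0]
contact_force: [2.1, -4.1, 4.2]
gripper_width: 20.7
grasp_force: 59.6
```

```bash
python3 - <<'E'
from h import *
st();wind([5,10,15,20,25],130.5-619)
E
```

```text
t 20.52 grasp pt [530.8  -7.4 189.5] yaw 40.76 F [ 2.1 -4.1  4.2] M [-1.17 -0.76  0.03] w 20.7 tilt [-0.     -0.0013]
angle now -127.83 radius 80.64
5 [0.0069, -0.001]
10 [0.0139, -0.0014]
15 [0.0209, -0.0012]
20 [0.0278, -0.0004]
25 [0.0346, 0.0011]
resist 4.16 radial out 1.97
```

Request:
carry_out(
  slide=[
    [0.0069,-0.001,0],
    [0.0139,-0.0014,0],
    [0.0209,-0.0012,0],
    [0.0278,-0.0004,0],
  ],
  roll=[0,0,0,0],
  claw=[0.015,0.015,0.015,0.015],
)

```text
clock: 21.02
position: [512.3, 13.8, 344.1]
ee_rot: [0.417, 0.909, -0.001, 0.0]
contact_force: [2.0, -4.0, 4.8]
gripper_width: 20.9
grasp_force: 59.5
```

```bash
python3 - <<'E'
from h import *
st();wind([5,10,15,20,25],130.5-639)
E
```

```text
t 21.02 grasp pt [512.3  13.6 189.4] yaw 40.76 F [ 2.  -4.   4.8] M [-1.1  -0.71 -0.01] w 20.9 tilt [-0.0003 -0.0012]
angle now -147.9 radius 80.3
5 [0.0068, 0.0014]
10 [0.0135, 0.0034]
15 [0.02, 0.006]
20 [0.0262, 0.0092]
25 [0.0322, 0.0128]
resist 4.43 radial out 0.46
```

Request:
carry_out(
  slide=[
    [0.0068,0.0014,0],
    [0.0135,0.0034,0],
    [0.02,0.006,0],
    [0.0262,0.0092,0],
  ],
  roll=[0,0,0,0],
  claw=[0.015,0.015,0.015,0.015],
)

```text
clock: 21.52
position: [502.2, 39.8, 343.9]
ee_rot: [0.417, 0.909, -0.001, -0.0]
contact_force: [2.1, -4.0, 4.9]
gripper_width: 20.6
grasp_force: 59.6
```

```bash
python3 - <<'E'
from h import *
st();wind([5,10,15,20,25],130.5-659)
E
```

```text
t 21.52 grasp pt [502.1  39.6 189.2] yaw 40.76 F [ 2.1 -4.   4.9] M [-1.27 -0.74  0.03] w 20.6 tilt [-0.0007 -0.0012]
angle now -167.94 radius 79.99
5 [0.0059, 0.0037]
10 [0.0115, 0.0079]
15 [0.0167, 0.0125]
20 [0.0215, 0.0176]
25 [0.0258, 0.0231]
resist 4.37 radial out -1.19
```

Request:
carry_out(
  slide=[
    [0.0059,0.0037,0],
    [0.0115,0.0079,0],
    [0.0167,0.0125,0],
    [0.0215,0.0176,0],
  ],
  roll=[0,0,0,0],
  claw=[0.015,0.015,0.015,0.015],
)

```text
clock: 22.02
position: [501.5, 67.4, 343.8]
ee_rot: [0.417, 0.909, -0.001, -0.0]
contact_force: [2.2, -5.2, 5.0]
gripper_width: 20.8
grasp_force: 59.6
```

```bash
python3 - <<'E'
from h import *
st();wind([5,10,15,20,25],130.5-679)
q=get_image("side")
for t in("stop_face","buffer_face"):
    r=place_of(q,t)[:1]
    if r: print(t,r[0]["at"],px2w(q,*r[0]["at"],z=100).round(1))
E
```

```text
t 22.02 grasp pt [501.3  67.2 189.1] yaw 40.77 F [ 2.2 -5.2  5. ] M [-1.58 -0.79  0.05] w 20.8 tilt [-0.0013 -0.0018]
angle now 172.18 radius 79.76
5 [0.0043, 0.0055]
10 [0.0081, 0.0113]
15 [0.0114, 0.0175]
20 [0.0142, 0.0239]
25 [0.0164, 0.0305]
resist 4.87 radial out -2.86
stop_face [219.8, 213.8] [665.5 183.1 100. ]
buffer_face [216.3, 217.7] [662.7 200.6 100. ]
```

Request:
carry_out(
  slide=[
    [0.0043,0.0055,0],
    [0.0081,0.0113,0],
    [0.0114,0.0175,0],
  ],
  roll=[0,0,0],
  claw=[0.015,0.015,0.015],
)

```text
clock: 22.55
position: [507.1, 87.2, 343.7]
ee_rot: [0.417, 0.909, -0.002, -0.001]
contact_force: [1.7, -5.1, 5.1]
gripper_width: 20.5
grasp_force: 59.6
```

```bash
python3 - <<'E'
from h import *
st();wind([5,10,15,20,25],130.5-694)
E
```

```text
t 22.55 grasp pt [506.7  86.8 189. ] yaw 40.76 F [ 1.7 -5.1  5.1] M [-1.89 -0.59 -0.  ] w 20.5 tilt [-0.0026 -0.0026]
angle now 157.52 radius 79.65
5 [0.0028, 0.0064]
10 [0.0049, 0.013]
15 [0.0065, 0.0198]
20 [0.0075, 0.0267]
25 [0.0079, 0.0337]
resist 4.09 radial out -3.57
```

Request:
carry_out(
  slide=[
    [0.0028,0.0064,0],
    [0.0049,0.013,0],
    [0.0065,0.0198,0],
  ],
  roll=[0,0,0],
  claw=[0.015,0.015,0.015],
)

```text
clock: 22.92
position: [517.5, 104.8, 343.5]
ee_rot: [0.417, 0.909, -0.003, -0.001]
contact_force: [0.1, -6.9, 5.7]
gripper_width: 20.4
grasp_force: 59.7
```

```bash
python3 - <<'E'
from h import *
st();wind([5,10,15,20,25],130.5-709)
E
```

```text
t 22.93 grasp pt [516.8 104.2 188.8] yaw 40.75 F [ 0.1 -6.9  5.7] M [-1.96 -0.   -0.  ] w 20.4 tilt [-0.0045 -0.0036]
angle now 142.96 radius 79.56
5 [0.001, 0.0069]
10 [0.0014, 0.0139]
15 [0.0012, 0.0209]
20 [0.0004, 0.0278]
25 [-0.0011, 0.0346]
resist 5.45 radial out -4.23
```

Request:
carry_out(
  slide=[
    [0.001,0.0069,0],
    [0.0014,0.0139,0],
  ],
  roll=[0,0],
  claw=[0.015,0.015],
)

```text
clock: 23.18
position: [526.8, 114.9, 343.5]
ee_rot: [0.417, 0.909, -0.003, -0.002]
contact_force: [-2.4, -5.5, 7.3]
gripper_width: 20.5
grasp_force: 59.8
```

```bash
python3 - <<'E'
from h import *
st();wind([5,10,15,20,25],130.5-719)
E
```

```text
t 23.18 grasp pt [525.9 114.3 188.8] yaw 40.75 F [-2.4 -5.5  7.3] M [-1.78  0.48  0.03] w 20.5 tilt [-0.0057 -0.0038]
angle now 133.17 radius 79.5
5 [-0.0002, 0.007]
10 [-0.001, 0.0139]
15 [-0.0025, 0.0207]
20 [-0.0045, 0.0274]
25 [-0.0071, 0.0339]
resist 5.47 radial out -2.36
```

Request:
carry_out(
  slide=[
    [-0.0002,0.007,0],
    [-0.001,0.0139,0],
  ],
  roll=[0,0],
  claw=[0.015,0.015],
)

```text
clock: 23.42
position: [537.4, 123.1, 343.4]
ee_rot: [0.417, 0.909, -0.004, -0.003]
contact_force: [-5.1, -4.6, 10.6]
gripper_width: 20.5
grasp_force: 60.0
```

```bash
python3 - <<'E'
from h import *
st();wind([5,10,15,20,25],130.5-729)
q=get_image("side")
save(q,"gap2.png",(190,180,260,235),8)
E
```

```text
t 23.43 grasp pt [536.1 122.4 188.7] yaw 40.75 F [-5.1 -4.6 10.6] M [-1.7   1.51  0.12] w 20.5 tilt [-0.0082 -0.0045]
angle now 123.77 radius 79.48
5 [-0.0014, 0.0068]
10 [-0.0034, 0.0135]
15 [-0.006, 0.02]
20 [-0.0092, 0.0262]
25 [-0.0128, 0.0322]
resist 6.79 radial out -1.02
```

View pics/gap2.png

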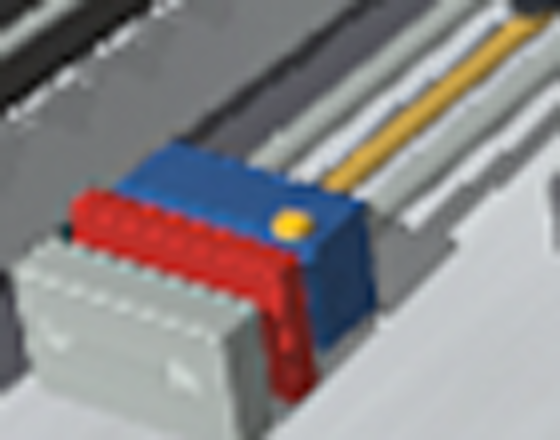

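Request:
carry_out(
  slide=[
    [-0.0006,0.0034,0],
    [-0.0014,0.0068,0],
    [-0.0014,0.0068,0],
  ],
  roll=[0,0,0],
  claw=[0.015,0.015,0.015],
)

```text
clock: 23.85
position: [543.2, 126.5, 343.4]
ee_rot: [0.417, 0.909, -0.004, -0.003]
contact_force: [-5.6, -4.5, 9.3]
gripper_width: 20.5
grasp_force: 60.1
```

```bash
python3 - <<'E'
from h import *
st();wind([2,4,6],130.5-734)
E
```

```text
t 23.85 grasp pt [541.9 125.9 188.7] yaw 40.75 F [-5.6 -4.5  9.3] M [-1.42  1.57 -0.01] w 20.5 tilt [-0.0086 -0.0043]
angle now 118.92 radius 79.46
2 [-0.0007, 0.0027]
4 [-0.0016, 0.0054]
6 [-0.0025, 0.008]
resist 7.05 radial out -1.2
```

Request:
carry_out(
  slide=[
    [0,0,0],
    [0,0,0],
    [0,0,0],
    [0,0,-0.02],
    [0,0,-0.06],
    [0,0,-0.12],
    [0,0,-0.16],
    [0,0,-0.16],
  ],
  roll=[0,0,0,0,0,0,0,0],
  claw=[0.055,0.055,0.055,0.055,0.055,0.055,0.055,0.055],
)

```text
clock: 24.85
position: [545.3, 127.4, 507.5]
ee_rot: [0.417, 0.909, 0.003, 0.003]
contact_force: [-0.2, 0.7, -0.4]
gripper_width: 55.0
grasp_force: 0.0
```

```bash
python3 - <<'E'
from h import *
st();q=get_image("side")
save(q,"final.png",(190,120,330,240),5)
c=cloud(q,225,125,315,215);o=c[(c[:,3]>180)&(c[:,5]<80)&(c[:,2]>150)&(c[:,2]<230)];print("knob side",o[:,:3].mean(0).round(1),o[:,2].max(),len(o))
E
```

```text
t 24.85 grasp pt [546.4 127.9 352.8] yaw 40.76 F [-0.2  0.7 -0.4] M [ 0.01  0.01 -0.01] w 55.0 tilt [0.0071 0.0035]
knob side [532.3 133.4 188.3] 208.67528968338218 141
```

View pics/final.png

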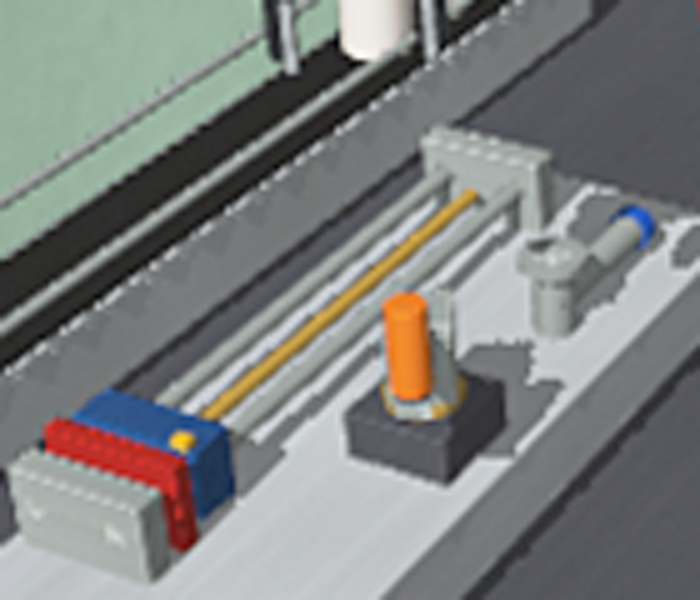

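```bash
python3 -c "
from bench import job_done;print(job_done())"
```

```text
the job is handed in; nothing more can be done
None
```

I seated the grey crank fully on the shaft and wound it clockwise about two turns until the stop was snug on its buffer (about 7 N at the knob). I then let go and handed the job in at about 25 s, touching nothing else; after release the knob sprang back about 5°, which I put down to play in the socket.

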